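# Complete the row of jars on the craft-table shelf

## Task

The low wooden shelf has three round cork pads in a row, and a squat amber glass jar with a black cap stands on one end pad. Find the two other jars of just that shape and size on the table and stand one upright in the middle of each empty pad, in either order, so that the three make a neat row. Set the glass jars down rather than drop them, and leave the first jar standing on its own pad.

Things in the scene. Friction and masses are not known exactly. Their poses are not given: they have to be found in the camera images.
- shelf: Low brown wooden shelf fixed on the table, top board 160 (x) by 300 mm (y), flat, no rim, its top 80 mm above the table. Origin: centre of its underside, on the table. x points from the front edge (robot side) to the rear, y along the row to the first jar's end, z up. Cork pads 64 mm across, flush, centres at x = 0 and y = +90 mm (first jar), 0 and -90 mm (both empty).
- jar_a_mid (a point): Round amber glass jar with a black screw cap and paper band, 52 mm across, 72 mm tall (top 17 mm is the cap, 49 mm across), 120 to 240 g. This point: its centre, 36 mm above its underside; z up through the cap. One of the two jars to be shelved; starts upright on the table, among other bottles and pots (a slim bottle 122 mm tall, a low pot 36 mm high, a thread spool).
- jar_b_mid (a point): Round amber glass jar with a black screw cap and paper band, 52 mm across, 72 mm tall (top 17 mm is the cap, 49 mm across), 120 to 240 g. This point: its centre, 36 mm above its underside; z up through the cap. The other jar to be shelved, the same as the first; starts upright on the table among the same bystanders.
- jar_c_mid (a point): Round amber glass jar with a black screw cap and paper band, 52 mm across, 72 mm tall (top 17 mm is the cap, 49 mm across), 120 to 240 g. This point: its centre, 36 mm above its underside; z up through the cap. The jar that already stands upright on the shelf's end pad (shelf y = +90 mm); it stays there.

How it is judged (in metres and radians):
At the end, for the whole second after the job is handed in: All three jars stand upright (within 10 degrees) and at rest on the shelf, their undersides on the board (within 8 mm): the first jar on its end pad and the two others one on each of the other pads, in either order, each centre within 15 mm of the pad's centre along the shelf and across it (z of jar_a_mid in the frame of shelf between 0.108 and 0.124 m and angle between each of jar_a_mid, jar_b_mid, jar_c_mid's own z axis and vertical below 0.17 rad and linear speed of each of jar_a, jar_b, jar_c below 0.02 m/s and z of jar_b_mid in the frame of shelf between 0.108 and 0.124 m and z of jar_c_mid in the frame of shelf between 0.108 and 0.124 m and x of jar_c_mid in the frame of shelf between -0.015 and 0.015 m and y of jar_c_mid in the frame of shelf between 0.075 and 0.105 m and (((x of jar_a_mid in the frame of shelf between -0.015 and 0.015 m and y of jar_a_mid in the frame of shelf between -0.015 and 0.015 m) and (x of jar_b_mid in the frame of shelf between -0.015 and 0.015 m and y of jar_b_mid in the frame of shelf between -0.105 and -0.075 m)) or ((x of jar_b_mid in the frame of shelf between -0.015 and 0.015 m and y of jar_b_mid in the frame of shelf between -0.015 and 0.015 m) and (x of jar_a_mid in the frame of shelf between -0.015 and 0.015 m and y of jar_a_mid in the frame of shelf between -0.105 and -0.075 m)))); the robot touches nothing.
It fails at once if a jar is dropped or thrown: jar_a moves faster than 0.8 m/s (a fall of over 30 mm) with no finger on it (linear speed of jar_a above 0.8 m/s and contact force between jar_a and the fingers below 0.05 N).
It fails at once if a jar is dropped or thrown: jar_b moves faster than 0.8 m/s (a fall of over 30 mm) with no finger on it (linear speed of jar_b above 0.8 m/s and contact force between jar_b and the fingers below 0.05 N).
It also fails if it takes over 61 s, if anything falls off the work surface, if the arm or the gripper's body presses on something with over 40 N, if the wrist force passes 120 N, or if a joint passes its speed limit or range.

## Robot

A 6-joint arm with a two-finger parallel gripper is mounted at the origin on the work surface. World frame = base frame: x ahead of the robot, y to its left, z up, the work surface at z = 0. Lengths are in mm, angles in rad, forces in N, time in s.
With the tool pointing down it reaches from about 350 to 725 mm from the base axis. Payload 4.3 kg.
Tool frame: the origin (TCP) lies at the very end of the fingers, on their centre line; the grasp point (between the pads) lies 19 mm behind it; x points along the fingers, y is the direction in which the jaws open and shut, and the axes are right-handed (so a half turn about x gives the same grasp; the last joint's range is limited). The gripper opens to 85 mm and grips with 20 to 120 N. Pads are 22 mm wide; open, the fingers measure 114 mm over their backs; the gripper's body (76 mm by 85 mm) begins 54 mm behind the grasp point. The pads swing forward as they close: fully open they stand 13 mm farther back than shut.
Start: joints at [-1.409, 0.377, 0.081, 1.274, 0, 1.46], TCP at [154.378, -553.926, 231.329] pointing down, gripper open.
Joint ranges: [-2.72, 2.72], [-0.84, 1.66], [-1.02, 1.22], [-1.77, 2.12], [-1.37, 1.28], [-3.14, 3.14]. Speed limits (rad/s): [2.57, 2.57, 3.14, 3.14, 3.14, 3.14].

## Interface

Orientations are given as [roll, pitch, yaw] about the fixed x, y, z axes, in that order (R = Rz(yaw) Ry(pitch) Rx(roll)).
In Python, from rig import telemetry, optics, order, finder gives the robot as it stands.
- The arm moves only by the tool play_rows, never from a script. Its argument "rows" is a list of rows, each a list of 3 entries, a list of its own where there are three numbers: the opening, from -1 (shut) to 1 (fully open), then the shift along the tool's x, y, z each as a share of 0.15 m, from -1 to 1, then the turn, a rotation vector about the tool's x, y, z each as a share of 180 degrees, from -1 to 1. In form: [[grip, [x, y, z], [wx, wy, wz]], ...]. A call has 1 to 10 rows; each row is the pose to reach, as a shift and turn from the pose commanded when the call began, along the tool's axes at that moment, turning the shorter way round; what a row does not reach only later rows make up. A row lasts 1/10 s, in which the tool goes at most 50 mm and 8.59 degrees, less where a joint would pass 70% of its speed; a pose out of reach is approached as far as the arm can. A call with a number of a shift or a turn outside -1 to 1 is refused whole. A call with a gripper value outside its range is refused whole. The fingers move at their own pace and stop on an object; the grip force is fixed at half the most. Time passes only in rows, so rows that repeat a pose let the fingers close. It gives the time, the measured TCP pose, the force and the opening at its end, in the units of the state.
- telemetry.state(): the state, without advancing time (a new reading comes with each control period).
- optics.grab_frame(name): name is "side" or "top" or "wrist"; returns (picture, depth): 384x512x3 uint8, blue, green, red; 384x512 float32, mm along the optical axis (not along the pixel's ray), 0 where there is no reading.
- optics.camera_info(name): a dict with "fx", "fy", "cx", "cy" (pixels), "pose" (4x4, takes a point from camera to world coordinates); the wrist camera has in their place "tool_from_camera" (4x4, takes a point from camera to tool coordinates, whose origin is the TCP and whose axes are the tool frame's). Camera axes: x right, y up, looking along -z (the intrinsics and any distortion apply to the point x, -y, -z); pixel columns grow to the right and rows downward; lengths in mm; the calibration is good to about 2 mm. A picture is of the moment at which its call begins: read the wrist's pose just before it. camera_info takes no time and is no camera call.
- order.hand_in(): hands the job in, once; it reports no verdict.
Trained networks look in the newest picture that a camera, given by its name, has taken for a name from the list of things; names that differ only in an ending like _2 or _b are one class to them, and where a whole thing is asked for, a point or a joint stands for the part that bears it (a point fixed in the world has none). Each returns a list of dicts, best first, with "p" (0 to 1); they miss things now and then, are a little off and sometimes report something else, mostly with a low value. They report only what shows in the picture. A call takes as long as a camera call.
- finder.search_frame(camera, target): "xyz" ([x, y, z] in mm, in the coordinates of the camera as it stood for that picture, good to about 4 mm: the middle of the surface that is visible of it).
The state is a dict: "time": time; "joints": joint angles; "joint_vel": joint speeds; "tau": joint torques, N m; "position": TCP position; "tool_rot": TCP orientation; "force": force on the tool from outside, world axes, zero at the start; "torque": the same for the moment, N m; "width": opening from 0.0 (shut) to 1.0 (fully open).
Only numpy, scipy, OpenCV 4.12 (cv2) and the standard library are available. Lean on these libraries where they do the work, as an engineer would, in place of code of your own. Each camera call takes 0.05 s, during which the arm holds its last target.

## Working session

There is one attempt and no reset: what is moved stays moved. The work goes in short steps, Python scripts to look and compute and a tool call to move; the robot and the scene stay as the last step left them, time stands still between calls to the robot, and variables do not carry over. Pictures are saved under pics/ and viewed, and the job is handed in when it is done.

Besides the shell and the picture viewer there is one more tool, called after ">>>" as a command line: name --argument value ..., lists and objects as JSON in quotes. play_rows: Moves the arm, as the interface text tells. Its arguments: {"type":"object","properties":{"rows":{"type":"array","items":{"type":"array"}}},"required":["rows"]}

```bash
mkdir -p pics; ls; cat > h.py <<'E'
import numpy as np, cv2
from rig import telemetry, optics, order, finder
from scipy.spatial.transform import Rotation as R
np.set_printoptions(precision=1,suppress=True)
def tool_T(s):
    T=np.eye(4);T[:3,:3]=R.from_euler('xyz',s['tool_rot']).as_matrix();T[:3,3]=s['position'];return T
def campose(n):
    i=optics.camera_info(n)
    if n=='wrist': return tool_T(telemetry.state())@np.array(i['tool_from_camera'])
    return np.array(i['pose'])
def cloud(n,depth,T):
    i=optics.camera_info(n)
    v,u=np.mgrid[:depth.shape[0],:depth.shape[1]]
    x=(u-i['cx'])/i['fx']*depth;y=(v-i['cy'])/i['fy']*depth
    P=np.stack([x,-y,-depth,np.ones_like(depth)],-1)
    return (P@T.T)[...,:3]
def find(n,t,T):
    for d in finder.search_frame(n,t):
        print(n,t,round(d['p'],2),(T@np.r_[d['xyz'],1])[:3])
E
python3 - <<'E'
from h import *
s=telemetry.state();print(s)
for n in ['top','side']:
    T=campose(n);im,d=optics.grab_frame(n);cv2.imwrite(f'pics/{n}0.png',im);np.save(n+'0.npy',cloud(n,d,T))
    print({k:v for k,v in optics.camera_info(n).items() })
    for t in ['shelf','jar_a_mid']: find(n,t,T)
E
```

```text
pics
{'time': 0.0, 'joints': array([-1.4,  0.4,  0.1,  1.3, -0. ,  1.5]), 'joint_vel': array([-0.,  0., -0., -0., -0., -0.]), 'tau': array([  0. , -46.4,  27. ,   0. ,  -0. ,  -0. ]), 'position': array([ 154.3, -553.2,  230.4]), 'tool_rot': array([-1.7,  1.6,  1.8]), 'force': array([-0.4, -0.2,  0.2]), 'torque': array([-0.,  0.,  0.]), 'width': 1.0014276828650928}
{'fx': 346.6048202906449, 'fy': 346.6048202906449, 'cx': 256.0254212039392, 'cy': 193.99056466465555, 'pose': array([[  0. ,   1. ,  -0.2, 391.7],
       [ -1. ,   0. ,  -0. , -13. ],
       [ -0. ,   0.2,   1. , 904.2],
       [  0. ,   0. ,   0. ,   1. ]])}
top shelf 0.8 [557.1 202.6  82.3]
top jar_a_mid 0.7 [ 464.4 -125.    73.2]
{'fx': 346.8619578587768, 'fy': 346.8619578587768, 'cx': 257.4137157845624, 'cy': 189.4628660899395, 'pose': array([[ -1. ,  -0.2,   0.2, 749.2],
       [  0.3,  -0.6,   0.8, 684.4],
       [  0. ,   0.8,   0.6, 626.2],
       [  0. ,   0. ,   0. ,   1. ]])}
side shelf 0.89 [564.4 231.6  79.1]
side jar_a_mid 0.75 [ 473.9 -114.9   50.4]
```

View pics/top0.png

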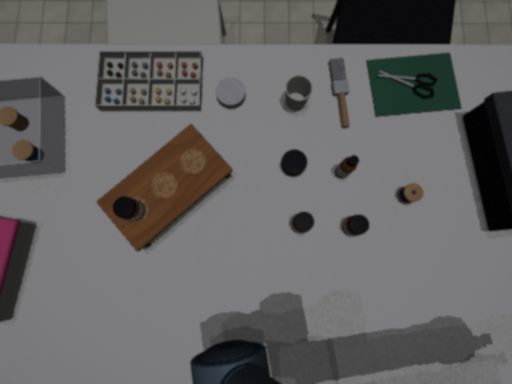

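View pics/side0.png

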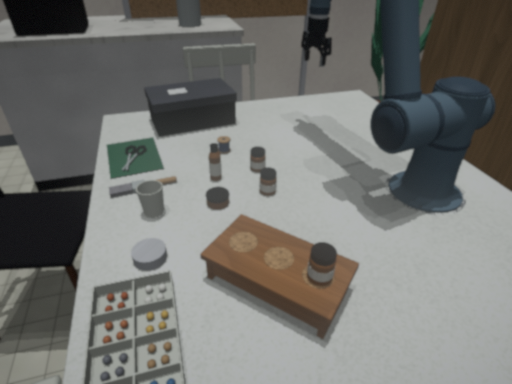

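The top view shows the jars at about (303,222) and (357,225), a low pot at (294,162), a bottle at (347,166) and the spool at (411,193). The shelf lies at an angle, with empty pads at about (164,185) and (193,160) and jar C at (125,208). The side view agrees. Next I measure heights and centres.

```bash
python3 - <<'E'
from h import *
for n in ['top','side']:
    P=np.load(n+'0.npy'); im=cv2.imread(f'pics/{n}0.png')
    z=P[...,2]; ok=(P[...,0]>250)&(P[...,0]<800)&(abs(P[...,1])<450)
    # board
    m=((abs(z-80)<6)&ok&(P[...,1]>40)).astype(np.uint8)
    m=cv2.morphologyEx(m,cv2.MORPH_OPEN,np.ones((3,3)))
    k,l,st,c=cv2.connectedComponentsWithStats(m); j=1+np.argmax(st[1:,4])
    pts=P[l==j]; r=cv2.minAreaRect(pts[:,:2].astype(np.float32)); print(n,'board',len(pts),r,np.median(pts[:,2]), cv2.boxPoints(r).tolist())
    # tall things
    for zz,lo,hi in [('jar',60,85),('shelfjar',138,165),('low',25,45),('tall',100,130)]:
        m=((z>lo)&(z<hi)&ok)
        if zz!='shelfjar': m&=(l!=j)
        k,l2,st,c=cv2.connectedComponentsWithStats(m.astype(np.uint8))
        for q in range(1,k):
            if st[q,4]>25:
                p=P[l2==q]; print(n,zz,st[q],'med',np.median(p,0),'max',np.percentile(p[:,2],95),'circ',np.array(cv2.minEnclosingCircle(p[:,:2].astype(np.float32))[0]))
E
```

```text
top board 7320 ((554.5490112304688, 209.81314086914062), (160.24549865722656, 300.5118408203125), 41.85009002685547) 79.66379540298254 [[394.6177978515625, 268.2811279296875], [595.114501953125, 44.43194580078125], [714.480224609375, 151.34515380859375], [513.9835205078125, 375.1943359375]]
top jar [286  90  25  13 100] med [ 777.3 -112.5   76.2] max 84.31691222795024 circ [ 793.8 -118.3]
top jar [340 160  14  14  66] med [ 594.8 -226.7   73.6] max 84.18662219673044 circ [ 605.1 -237.2]
top jar [206 168  27  26  36] med [567.   76.8  69.2] max 74.54240617739373 circ [566.3  78.9]
top jar [177 194  28  25  34] med [504.8 146.2  69.4] max 73.43723375015487 circ [503.8 147.4]
top jar [294 211  21  20 327] med [ 467.3 -127.5   71.4] max 73.87655270618924 circ [ 468.5 -128. ]
top jar [349 214  21  20 336] med [ 460.4 -259.1   71.1] max 73.58764661246681 circ [ 461.3 -260.4]
top jar [137 219  39  32  48] med [434.6 224.3  70.1] max 79.4068929532376 circ [434.7 225.5]
top shelfjar [113 196  24  22 423] med [492.1 275.8 151.5] max 153.68966314509595 circ [492.  277.9]
top low [286  97  21  1
[... 2157 characters left out ...]
0.6 -124.8]
side low [206 187  23  17 317] med [ 627.7 -103.5   34.8] max 37.004090140629614 circ [ 626.7 -109.7]
side low [155 199   9  11  50] med [788.8 -96.1  35.5] max 43.17415600292012 circ [ 788.1 -100.8]
side low [159 239   7  19  89] med [794.   60.1  29. ] max 31.33396087320441 circ [798.9  57.3]
side low [206 264 123  67 687] med [593.  265.7  34. ] max 42.15336366358583 circ [602.2 251.8]
side low [161 270  24 114 330] med [781.8 280.1  32.9] max 35.38686363654945 circ [787.3 262.7]
side tall [210 143   8  10  73] med [ 609.  -232.4  115.3] max 122.74752824544194 circ [ 608.2 -238.2]
side tall [308 257  28  23 308] med [505.4 299.2 116.2] max 129.27707385367654 circ [493.5 280. ]
```

```bash
python3 - <<'E'
from h import *
im=cv2.imread('pics/top0.png')
cv2.imwrite('pics/topz.png',cv2.resize(im[100:270,90:440],None,fx=2.28,fy=2.28,interpolation=cv2.INTER_CUBIC))
E
```

```text
(no output)
```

View pics/topz.png

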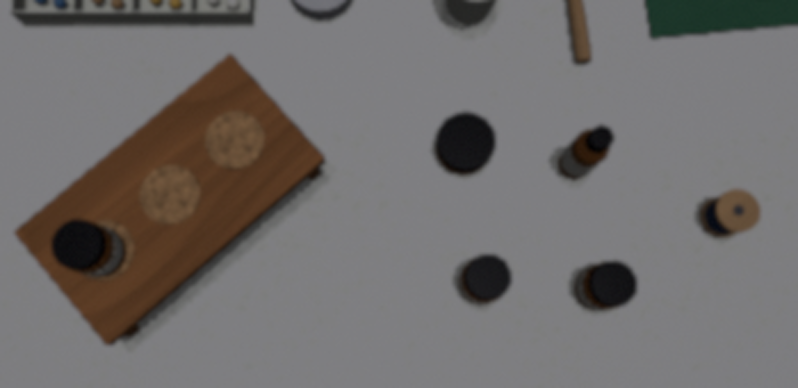

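```bash
cat >> h.py <<'E'
def plan(xyz,yawdeg=None):
    """share values from measured pose to target; yawdeg = heading of tool y (mod 180)"""
    s=telemetry.state();T=tool_T(s);Rm=T[:3,:3]
    d=Rm.T@(np.array(xyz,float)-s['position'])
    print('t',s['time'],'pos',np.array(s['position']),'w',round(s['width'],3),'F',s['force'],'j',np.round(s['joints'],2))
    print('shift shares',np.round(d/150,4))
    if yawdeg is not None:
        for y in (yawdeg,yawdeg+180):
            a=np.radians(y);ty=np.array([np.cos(a),np.sin(a),0]);tx=np.array([0,0,-1.]);tz=np.cross(tx,ty)
            print('turn shares',np.round(R.from_matrix(Rm.T@np.c_[tx,ty,tz]).as_rotvec()/np.pi,4))
E
python3 - <<'E'
from h import *
print(tool_T(telemetry.state())[:3,:3]); plan([470,-127,150],42)
E
```

```text
[[-0.   0.3 -1. ]
 [ 0.  -1.  -0.3]
 [-1.  -0.  -0. ]]
t 0.3 pos [ 154.3 -553.7  231. ] w 0.999 F [ 0.6 -0.   0.2] j [-1.4  0.4  0.1  1.3 -0.   1.5]
shift shares [ 0.5 -2.2 -2.8]
turn shares [-0.6 -0.   0. ]
turn shares [0.4 0.  0. ]
```

```bash
sed -i 's/precision=1/precision=4/' h.py
python3 - <<'E'
from h import *
plan([470,-127,200],42)
E
```

```text
t 0.3 pos [ 154.3345 -553.684   230.9627] w 0.999 F [ 0.6468 -0.0344  0.2422] j [-1.41  0.38  0.08  1.27 -0.    1.46]
shift shares [ 0.2081 -2.175  -2.7909]
turn shares [-0.6468 -0.0002  0.0001]
turn shares [0.3532 0.0001 0.0002]
```

>>> play_rows --rows '[[1, [0.0, -0.75, -0.95], [-0.35, 0, 0]], [1, [0.0, -0.75, -0.95], [-0.35, 0, 0]], [1, [0.0, -0.75, -0.95], [-0.35, 0, 0]], [1, [0.0, -0.75, -0.95], [-0.35, 0, 0]], [1, [0.0, -0.75, -0.95], [-0.35, 0, 0]], [1, [0.0, -0.75, -0.95], [-0.35, 0, 0]], [1, [0.0, -0.75, -0.95], [-0.35, 0, 0]], [1, [0.0, -0.75, -0.95], [-0.35, 0, 0]], [1, [0.0, -0.75, -0.95], [-0.35, 0, 0]]]'

```text
time: 1.2
position: [261.5, -407.2, 231.3]
tool_rot: [0.298, 1.571, -1.472]
force: [-0.4, 0.4, 0.2]
width: 0.998
```

```bash
python3 -c "
from h import *
plan([470,-127,200],42)"
```

```text
t 1.2 pos [ 261.4844 -407.1795  231.3347] w 0.998 F [-0.3541  0.443   0.1617] j [-1.13  0.19 -0.17  1.21 -0.    0.64]
shift shares [ 0.2087  0.9925 -2.1063]
turn shares [-0.2968  0.      0.    ]
turn shares [ 0.7032  0.     -0.    ]
```

>>> play_rows --rows '[[1, [0.1, 0.45, -1.0], [-0.2968, 0, 0]], [1, [0.1, 0.45, -1.0], [-0.2968, 0, 0]], [1, [0.1, 0.45, -1.0], [-0.2968, 0, 0]], [1, [0.1, 0.45, -1.0], [-0.2968, 0, 0]], [1, [0.1, 0.45, -1.0], [-0.2968, 0, 0]], [1, [0.1, 0.45, -1.0], [-0.2968, 0, 0]], [1, [0.1, 0.45, -1.0], [-0.2968, 0, 0]], [1, [0.1, 0.45, -1.0], [-0.2968, 0, 0]]]'

```text
time: 2.0
position: [357.4, -273.6, 216.3]
tool_rot: [-0.518, 1.571, -1.357]
force: [-0.5, 0.1, -0.8]
width: 1.002
```

```bash
python3 -c "
from h import *
plan([470,-127,200],42)"
```

```text
t 2.0 pos [ 357.3508 -273.5503  216.3257] w 1.002 F [-0.4886  0.096  -0.7902] j [-0.79  0.13 -0.28  1.16 -0.    0.04]
shift shares [ 0.1088  1.2116 -0.225 ]
turn shares [-0.0004  0.      0.    ]
turn shares [ 0.9996  0.     -0.    ]
```

>>> play_rows --rows '[[1, [0.1, 0.6, -0.1], [0, 0, 0]], [1, [0.1, 0.6, -0.1], [0, 0, 0]], [1, [0.1, 0.6, -0.1], [0, 0, 0]], [1, [0.1, 0.6, -0.1], [0, 0, 0]]]'

```text
time: 2.4
position: [414.3, -201.8, 201.1]
tool_rot: [-1.979, 1.57, -2.816]
force: [-0.8, 0.2, -0.3]
width: 1.0
```

```bash
python3 - <<'E'
from h import *
plan([470,-127,150],42)
T=campose('wrist');im,d=optics.grab_frame('wrist');cv2.imwrite('pics/w1.png',im)
P=cloud('wrist',d,T)
find('wrist','jar_a_mid',T)
z=P[...,2];k,l,st,c=cv2.connectedComponentsWithStats(((z>64)&(z<78)).astype(np.uint8))
for q in range(1,k):
    if st[q,4]>100:
        p=P[l==q];print(st[q],np.median(p,0),cv2.minEnclosingCircle(p[:,:2].astype(np.float32)))
E
```

```text
t 2.4 pos [ 414.2863 -201.7583  201.1419] w 1.0 F [-0.7822  0.1947 -0.3201] j [-0.59  0.16 -0.29  1.12 -0.    0.25]
shift shares [ 0.3406  0.6098 -0.1213]
turn shares [ 0.0002 -0.0001  0.0002]
turn shares [-0.9998 -0.0003 -0.0001]
[ 323  139   50   49 1921] [ 468.6413 -127.337    72.4239] ((470.0447998046875, -127.45618438720703), 24.51072883605957)
[ 232  226   45   44 1537] [ 461.7575 -257.9487   72.4941] ((462.94189453125, -259.8410339355469), 24.70794677734375)
```

View pics/w1.png

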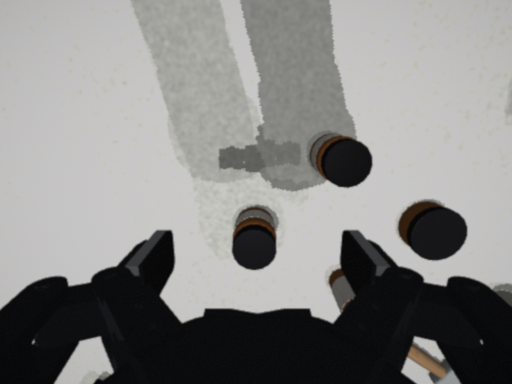

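The wrist picture shows jar A's cap at (347,160) and jar B's at (255,245), with radii of 24.5–24.7 mm and heights of 72 mm, which match. Low pot at (438,230). Now above A and down.

>>> play_rows --rows '[[1, [0.34, 0.61, -0.12], [0, 0, 0]], [1, [0.34, 0.61, -0.12], [0, 0, 0]], [1, [0.34, 0.61, -0.12], [0, 0, 0]], [1, [0.34, 0.61, -0.12], [0, 0, 0]]]'

```text
time: 2.9
position: [469.6, -127.7, 149.6]
tool_rot: [-2.334, 1.569, 3.112]
force: [-0.4, 0.4, 0.6]
width: 1.0
```

```bash
python3 -c "
from h import *
plan([469.8,-127.5,15],42)"
```

```text
t 2.9 pos [ 469.5527 -127.6842  149.6425] w 1.0 F [-0.4425  0.4489  0.6102] j [-0.4   0.24 -0.32  1.01 -0.    0.44]
shift shares [0.8976 0.0033 0.0014]
turn shares [ 0.0001 -0.0004  0.0004]
turn shares [-0.9999 -0.0007 -0.0006]
```

>>> play_rows --rows '[[1, [0.25, 0, 0], [0, 0, 0]], [1, [0.5, 0, 0], [0, 0, 0]], [1, [0.7, 0, 0], [0, 0, 0]], [1, [0.85, 0, 0], [0, 0, 0]], [1, [0.9, 0, 0], [0, 0, 0]], [1, [0.9, 0, 0], [0, 0, 0]]]'

```text
time: 3.5
position: [469.4, -128.9, 15.3]
tool_rot: [-2.189, 1.57, -3.03]
force: [1.0, 0.8, -0.9]
width: 1.001
```

>>> play_rows --rows '[[0.6, [0, 0, 0], [0, 0, 0]], [0.4, [0, 0, 0], [0, 0, 0]], [0.2, [0, 0, 0], [0, 0, 0]], [0, [0, 0, 0], [0, 0, 0]], [-0.2, [0, 0, 0], [0, 0, 0]], [-1, [0, 0, 0], [0, 0, 0]], [-1, [0, 0, 0], [0, 0, 0]], [-1, [0, 0, 0], [0, 0, 0]], [-1, [0, 0, 0], [0, 0, 0]], [-1, [0, 0, 0], [0, 0, 0]]]'

```text
time: 4.5
position: [471.3, -128.5, 17.0]
tool_rot: [0.087, 1.568, -0.751]
force: [-2.0, -1.1, 8.0]
width: 0.585
```

>>> play_rows --rows '[[-1, [0, 0, 0], [0, 0, 0]], [-1, [-0.1, 0, 0], [0, 0, 0]], [-1, [-0.2, 0, 0], [0, 0, 0]]]'

```text
time: 4.8
position: [469.7, -127.4, 45.8]
tool_rot: [-2.653, 1.57, 2.793]
force: [0.6, -1.0, -1.7]
width: 0.587
```

```bash
python3 - <<'E'
from h import *
plan([554.8,210.1,220],42)
for n in ['wrist','side']:
    im,d=optics.grab_frame(n);cv2.imwrite(f'pics/{n}2.png',im)
E
```

```text
t 4.8 pos [ 469.7346 -127.3943   45.7939] w 0.587 F [ 0.5589 -0.975  -1.6938] j [-0.4   0.35 -0.48  0.74 -0.    0.44]
shift shares [-1.1612  1.9269 -1.2929]
turn shares [ 0.0001 -0.0002  0.0001]
turn shares [-0.9999 -0.0002 -0.0003]
```

View pics/wrist2.png

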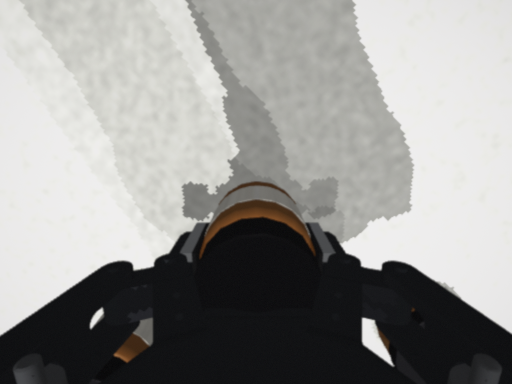

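View pics/side2.png

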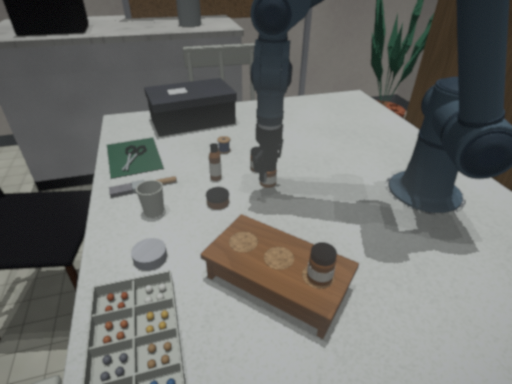

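Jar A is held upright between the pads, with the opening matching about 50 mm. Lift and carry it to the middle pad.

>>> play_rows --rows '[[-1, [-0.2, 0, 0], [0, 0, 0]], [-1, [-0.45, 0, 0], [0, 0, 0]], [-1, [-0.7, 0.1, 0], [0, 0, 0]], [-1, [-0.9, 0.3, -0.1], [0, 0, 0]], [-1, [-1, 0.5, -0.3], [0, 0, 0]], [-1, [-1, 0.7, -0.5], [0, 0, 0]], [-1, [-1, 0.9, -0.65], [0, 0, 0]], [-1, [-1, 0.95, -0.7], [0, 0, 0]]]'

```text
time: 5.7
position: [505.9, 48.9, 194.9]
tool_rot: [2.239, 1.57, 1.405]
force: [1.2, -0.3, -0.9]
width: 0.591
```

```bash
python3 -c "
from h import *
plan([554.8,210.1,200],42)"
```

```text
t 5.7 pos [505.9411  48.9431 194.8551] w 0.591 F [ 1.2063 -0.2883 -0.8564] j [-0.03  0.26 -0.18  1.13  0.    0.8 ]
shift shares [-0.033   0.9634 -0.5765]
turn shares [ 0.0013 -0.0002 -0.0003]
turn shares [-0.9987  0.0004 -0.0004]
```

>>> play_rows --rows '[[-1, [0, 0.2, -0.12], [0, 0, 0]], [-1, [0, 0.45, -0.27], [0, 0, 0]], [-1, [0, 0.7, -0.42], [0, 0, 0]], [-1, [0, 0.88, -0.53], [0, 0, 0]], [-1, [0, 0.96, -0.575], [0, 0, 0]], [-1, [0, 0.96, -0.575], [0, 0, 0]]]'

```text
time: 6.3
position: [555.2, 207.0, 194.3]
tool_rot: [-1.556, 1.57, -2.391]
force: [-1.0, -0.2, -1.7]
width: 0.588
```

```bash
python3 - <<'E'
from h import *
plan([554.8,210.1,110],42)
T=campose('wrist');im,d=optics.grab_frame('wrist');cv2.imwrite('pics/w3.png',im)
P=cloud('wrist',d,T)
z=P[...,2];k,l,st,c=cv2.connectedComponentsWithStats(((abs(z-80)<5)).astype(np.uint8))
j=1+np.argmax(st[1:,4]);print(cv2.minAreaRect(P[l==j][:,:2].astype(np.float32)),np.median(P[l==j][:,2]))
k,l,st,c=cv2.connectedComponentsWithStats(((z>145)&(z<160)).astype(np.uint8))
for q in range(1,k):
    if st[q,4]>100:
        p=P[l==q];print(st[q],np.median(p,0),cv2.minEnclosingCircle(p[:,:2].astype(np.float32)))
E
```

```text
t 6.3 pos [555.2216 206.9561 194.3387] w 0.588 F [-0.9944 -0.1705 -1.7281] j [ 0.25  0.43  0.06  1.2  -0.    1.09]
shift shares [ 0.5622  0.0126 -0.0174]
turn shares [0.0006 0.     0.0003]
turn shares [-0.9994 -0.0005  0.    ]
((525.6273193359375, 245.0219268798828), (160.55030822753906, 208.81431579589844), 41.85650634765625) 80.52372788168617
[ 221   21   79   85 5155] [493.192  279.7428 152.4786] ((493.64739990234375, 279.06402587890625), 24.52256965637207)
```

View pics/w3.png

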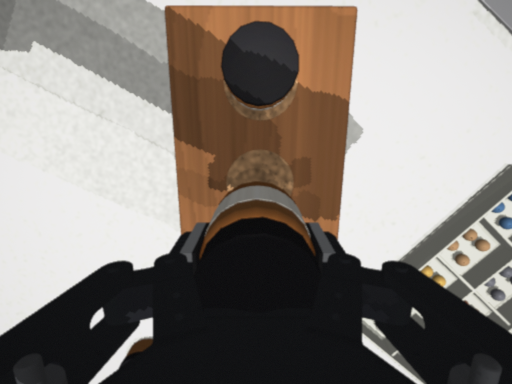

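Wrist view: the shelf is aligned with the picture, jar C is at (260,62), and the middle pad is under the held jar at about (260,180). Now the descent.

>>> play_rows --rows '[[-1, [0.2, 0.012, -0.015], [0, 0, 0]], [-1, [0.4, 0.012, -0.015], [0, 0, 0]], [-1, [0.52, 0.012, -0.015], [0, 0, 0]], [-1, [0.56, 0.012, -0.015], [0, 0, 0]], [-1, [0.56, 0.012, -0.015], [0, 0, 0]], [-1, [0.56, 0.012, -0.015], [0, 0, 0]]]'

```text
time: 6.95
position: [555.6, 208.3, 112.4]
tool_rot: [0.857, 1.569, 0.018]
force: [1.3, -0.0, -2.3]
width: 0.59
```

```bash
python3 -c "
from h import *
plan([554.8,210.1,97],42)
im,d=optics.grab_frame('side');cv2.imwrite('pics/s4.png',cv2.resize(im[180:340,180:380],None,fx=3,fy=3))"
```

```text
t 6.95 pos [555.626  208.3293 112.4303] w 0.59 F [ 1.2729 -0.0064 -2.3394] j [ 0.25  0.47 -0.09  1.01 -0.    1.09]
shift shares [ 0.1029  0.0037 -0.0126]
turn shares [-0.0004  0.0003 -0.0004]
turn shares [ 0.9996 -0.0006 -0.0005]
```

View pics/s4.png

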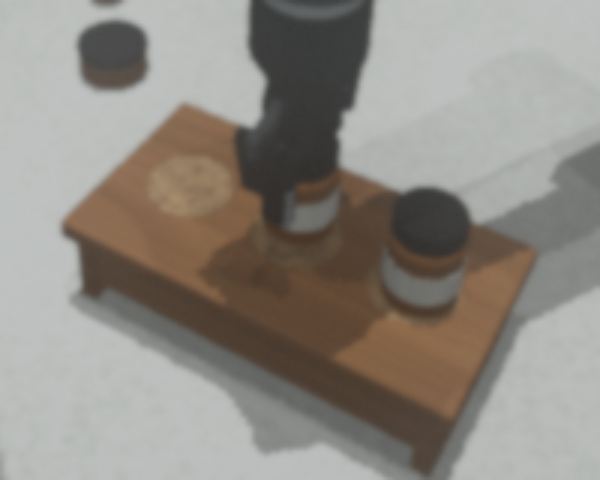

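Jar A hovers squarely over the middle pad in the side view. Lower gently.

>>> play_rows --rows '[[-1, [0.04, 0.0, -0.01], [0, 0, 0]], [-1, [0.07, 0.0, -0.01], [0, 0, 0]], [-1, [0.09, 0.0, -0.01], [0, 0, 0]], [-1, [0.09, 0.0, -0.01], [0, 0, 0]]]'

```text
time: 7.4
position: [553.7, 210.2, 97.4]
tool_rot: [-1.849, 1.57, -2.687]
force: [-0.1, 0.2, -2.2]
width: 0.588
```

>>> play_rows --rows '[[-1, [0.007, 0.0, 0], [0, 0, 0]], [-1, [0.013, 0.0, 0], [0, 0, 0]], [-1, [0.013, 0, 0], [0, 0, 0]]]'

```text
time: 7.7
position: [553.8, 210.3, 97.1]
tool_rot: [0.984, 1.57, 0.147]
force: [-3.8, -1.0, 6.1]
width: 0.59
```

The force went from −2.2 to +6.1 N, so the jar is on the board. Release it.

>>> play_rows --rows '[[0.3, [0, 0, 0], [0, 0, 0]], [0.5, [0, 0, 0], [0, 0, 0]], [0.8, [0, 0, 0], [0, 0, 0]], [1, [0, 0, 0], [0, 0, 0]], [1, [0, 0, 0], [0, 0, 0]], [1, [0, 0, 0], [0, 0, 0]]]'

```text
time: 8.3
position: [553.9, 210.1, 95.7]
tool_rot: [-1.465, 1.571, -2.303]
force: [-0.0, 0.5, 0.1]
width: 1.002
```

>>> play_rows --rows '[[1, [-0.1, 0, 0], [0, 0, 0]], [1, [-0.3, 0, 0], [0, 0, 0]], [1, [-0.55, 0, 0], [0, 0, 0]], [1, [-0.75, 0, 0], [0, 0, 0]], [1, [-0.8, 0, 0], [0, 0, 0]]]'

```text
time: 8.8
position: [556.0, 210.7, 219.9]
tool_rot: [1.081, 1.564, 0.244]
force: [0.8, 0.0, 0.3]
width: 1.002
```

```bash
cat > chk.py <<'E'
from h import *
import sys
c0=np.array([554.8,210.1]);a=np.radians(42);ex=np.array([np.cos(a),np.sin(a)]);ey=np.array([-ex[1],ex[0]])
for n in sys.argv[1:]:
    T=campose(n);im,d=optics.grab_frame(n);P=cloud(n,d,T);cv2.imwrite(f'pics/chk_{n}_{telemetry.state()["time"]:.1f}.png',im)
    z=P[...,2]
    for lo,hi in [(146,160),(66,78)]:
        k,l,st,c=cv2.connectedComponentsWithStats(((z>lo)&(z<hi)).astype(np.uint8))
        for q in range(1,k):
            p=P[l==q]
            if st[q,4]>80:
                cc,r=cv2.minEnclosingCircle(p[:,:2].astype(np.float32))
                if r<30: print(n,np.array(cc),r,'z',np.median(p[:,2]),'shelf xy',(np.array(cc)-c0)@ex,(np.array(cc)-c0)@ey)
E
python3 chk.py wrist top; python3 -c "
from h import *
plan([462.7,-259.5,180],42)"; ls pics
```

```text
wrist [493.5705 279.212 ] 24.38912582397461 z 152.45182254603537 shelf xy 0.7425257674315321 92.33076249515636
wrist [553.5222 212.3289] 24.388151168823242 z 152.46113037398294 shelf xy 0.5418040151102176 2.5114425682569763
top [557.7052 202.8363] 22.156787872314453 z 151.69258460712274 shelf xy -2.7013565899389866 -7.341914000359231
top [492.6695 277.7776] 24.57137680053711 z 151.59826202884875 shelf xy -0.8868158899301932 91.86762887482594
top [ 462.3744 -260.3904] 24.69109535217285 z 71.28361449842612 shelf xy -383.50510522581703 -287.79770769515
t 8.9 pos [555.0214 210.4232 217.1492] w 0.994 F [-0.0617  0.1325 -0.3188] j [ 0.26  0.42  0.1   1.25 -0.    1.09]
shift shares [ 0.2433 -2.5543  1.9161]
turn shares [-0.      0.0005 -0.0009]
turn shares [ 1.     -0.0015 -0.0008]
chk_top_8.9.png
chk_wrist_8.8.png
s4.png
side0.png
side2.png
top0.png
topz.png
w1.png
w3.png
wrist2.png
```

Jar A stands at shelf (0.5, 2.5) mm, which is well within tolerance; the top view is partly hidden by the arm. Now to jar B.

>>> play_rows --rows '[[1, [0, -0.25, 0.2], [0, 0, 0]], [1, [0, -0.5, 0.38], [0, 0, 0]], [1, [0, -0.75, 0.56], [0, 0, 0]], [1, [0, -0.98, 0.73], [0, 0, 0]], [1, [0, -0.98, 0.73], [0, 0, 0]]]'

```text
time: 9.4
position: [515.6, 26.3, 213.7]
tool_rot: [-1.944, 1.566, -2.788]
force: [-0.5, 0.5, 0.2]
width: 1.005
```

>>> play_rows --rows '[[1, [0, -0.25, 0.2], [0, 0, 0]], [1, [0, -0.5, 0.38], [0, 0, 0]], [1, [0, -0.75, 0.56], [0, 0, 0]], [1, [0, -0.98, 0.73], [0, 0, 0]], [1, [0, -0.98, 0.73], [0, 0, 0]]]'

```text
time: 9.9
position: [480.6, -152.9, 214.0]
tool_rot: [-2.083, 1.568, -2.927]
force: [0.1, 0.3, 0.2]
width: 1.001
```

```bash
python3 -c "
from h import *
plan([462.7,-259.5,120],42)"
```

```text
t 9.9 pos [ 480.6147 -152.8821  214.0041] w 1.001 F [0.0566 0.3385 0.2158] j [-0.43  0.24 -0.15  1.18 -0.    0.41]
shift shares [ 0.6274 -0.5601  0.4526]
turn shares [-0.002  -0.0004  0.0007]
turn shares [0.998  0.0011 0.0006]
```

>>> play_rows --rows '[[1, [0, -0.2, 0.15], [0, 0, 0]], [1, [0.1, -0.45, 0.35], [0, 0, 0]], [1, [0.35, -0.56, 0.45], [0, 0, 0]], [1, [0.55, -0.56, 0.4526], [0, 0, 0]], [1, [0.62, -0.56, 0.4526], [-0.002, 0, 0]], [1, [0.62, -0.56, 0.4526], [-0.002, 0, 0]], [1, [0.62, -0.56, 0.4526], [-0.002, 0, 0]]]'

```text
time: 10.6
position: [465.5, -255.1, 123.4]
tool_rot: [0.834, 1.571, 0.004]
force: [0.2, 0.4, 0.2]
width: 0.998
```

```bash
python3 -c "
from h import *
plan([462.7,-259.5,16],42)"; python3 chk.py wrist
```

```text
t 10.6 pos [ 465.5436 -255.1257  123.4024] w 0.998 F [0.1902 0.4142 0.2041] j [-0.62  0.35 -0.25  0.97  0.    0.21]
shift shares [ 0.716  -0.0338  0.0086]
turn shares [ 0.0025  0.0001 -0.0001]
turn shares [-0.9975  0.0001  0.0001]
wrist [ 432.0233 -286.2404] 11.983046531677246 z 153.55489018577157 shelf xy -423.35744727452783 -286.6991120131651
wrist [ 500.5609 -223.3907] 12.160928726196289 z 153.4796284075059 shelf xy -330.3694232169168 -285.85337246247525
wrist [ 463.2386 -259.8808] 24.438732147216797 z 72.51710558084649 shelf xy -382.5218841820104 -287.9972519172637
```

>>> play_rows --rows '[[1, [0.1, -0.034, 0.009], [0, 0, 0]], [1, [0.25, -0.034, 0.009], [0, 0, 0]], [1, [0.45, -0.034, 0.009], [0, 0, 0]], [1, [0.6, -0.034, 0.009], [0, 0, 0]], [1, [0.7, -0.034, 0.009], [0, 0, 0]], [1, [0.71, -0.034, 0.009], [0, 0, 0]], [1, [0.71, -0.034, 0.009], [0, 0, 0]]]'

```text
time: 11.35
position: [463.1, -260.7, 17.6]
tool_rot: [0.185, 1.569, -0.646]
force: [0.2, -0.1, 0.3]
width: 1.002
```

```bash
python3 -c "
from h import *
plan([463,-259.7,16],42)"
```

```text
t 11.35 pos [ 463.115  -260.6829   17.556 ] w 1.002 F [ 0.2171 -0.079   0.2515] j [-0.63  0.46 -0.4   0.72 -0.    0.2 ]
shift shares [ 0.0104  0.0038 -0.0054]
turn shares [ 0.0022  0.0006 -0.0001]
turn shares [-0.9978  0.0002  0.0009]
```

>>> play_rows --rows '[[0.6, [0, 0, 0], [0, 0, 0]], [0.4, [0, 0, 0], [0, 0, 0]], [0.2, [0, 0, 0], [0, 0, 0]], [0, [0, 0, 0], [0, 0, 0]], [-0.2, [0, 0, 0], [0, 0, 0]], [-1, [0, 0, 0], [0, 0, 0]], [-1, [0, 0, 0], [0, 0, 0]], [-1, [0, 0, 0], [0, 0, 0]], [-1, [0, 0, 0], [0, 0, 0]], [-1, [0, 0, 0], [0, 0, 0]]]'

```text
time: 12.35
position: [463.0, -261.1, 17.9]
tool_rot: [0.188, 1.568, -0.644]
force: [-0.5, 0.1, 7.7]
width: 0.588
```

>>> play_rows --rows '[[-1, [-0.1, 0, 0], [0, 0, 0]], [-1, [-0.3, 0, 0], [0, 0, 0]], [-1, [-0.6, 0, 0], [0, 0, 0]], [-1, [-0.85, 0, 0], [0, 0, 0]], [-1, [-1, 0, 0], [0, 0, 0]], [-1, [-1, 0, 0], [0, 0, 0]]]'

```text
time: 12.95
position: [464.4, -262.1, 170.4]
tool_rot: [0.198, 1.563, -0.633]
force: [0.4, 0.2, -2.1]
width: 0.59
```

```bash
python3 -c "
from h import *
plan([615,143.2,195],42)
im,d=optics.grab_frame('wrist');cv2.imwrite('pics/w5.png',im)"
```

```text
t 12.95 pos [ 464.382  -262.0559  170.4227] w 0.59 F [ 0.3979  0.1988 -2.0544] j [-0.63  0.31 -0.17  1.08 -0.    0.2 ]
shift shares [-0.17    2.5626 -1.3185]
turn shares [ 0.002   0.0025 -0.0005]
turn shares [-0.998   0.0008  0.0038]
```

View pics/w5.png

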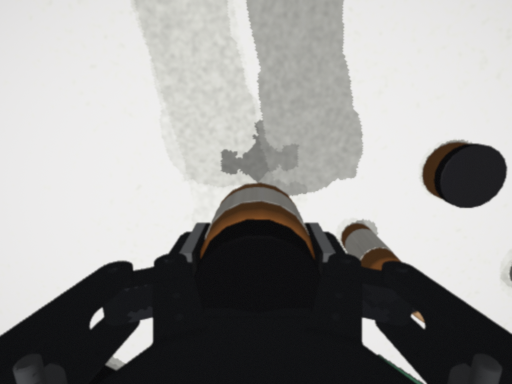

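Jar B is held level, like jar A. Carry it to the far pad.

>>> play_rows --rows '[[-1, [-0.1, 0.25, -0.12], [0, 0, 0]], [-1, [-0.17, 0.5, -0.25], [0, 0, 0]], [-1, [-0.17, 0.75, -0.38], [0, 0, 0]], [-1, [-0.17, 0.95, -0.48], [0, 0, 0]], [-1, [-0.17, 1.0, -0.5], [0, 0, 0]]]'

```text
time: 13.5
position: [521.8, -100.5, 189.7]
tool_rot: [-2.906, 1.567, 2.55]
force: [0.4, 0.1, -2.3]
width: 0.593
```

>>> play_rows --rows '[[-1, [0, 0.25, -0.13], [0, 0, 0]], [-1, [0, 0.5, -0.25], [0, 0, 0]], [-1, [0, 0.75, -0.38], [0, 0, 0]], [-1, [0, 0.9, -0.46], [0, 0, 0]], [-1, [0, 0.95, -0.5], [0, 0, 0]]]'

```text
time: 14.0
position: [576.9, 49.2, 189.8]
tool_rot: [-2.346, 1.568, 3.108]
force: [-0.4, -0.0, -1.7]
width: 0.591
```

```bash
python3 -c "
from h import *
plan([615,143.2,195],42)"
```

```text
t 14.0 pos [576.8701  49.2213 189.7573] w 0.591 F [-0.4267 -0.0101 -1.6656] j [-0.02  0.4   0.01  1.18  0.    0.8 ]
shift shares [-0.0356  0.6106 -0.2904]
turn shares [ 0.0027 -0.0006  0.0006]
turn shares [-0.9973 -0.001  -0.001 ]
```

>>> play_rows --rows '[[-1, [0, 0.2, -0.1], [0, 0, 0]], [-1, [0, 0.4, -0.2], [0, 0, 0]], [-1, [0, 0.55, -0.27], [0, 0, 0]], [-1, [0, 0.61, -0.295], [0.0025, 0, 0]], [-1, [0, 0.61, -0.295], [0.0025, 0, 0]], [-1, [0, 0.61, -0.295], [0.0025, 0, 0]]]'

```text
time: 14.6
position: [614.4, 140.3, 191.1]
tool_rot: [-1.627, 1.569, -2.467]
force: [0.0, -0.3, -0.8]
width: 0.592
```

```bash
python3 -c "
from h import *
plan([614.3,144,112],42)"
```

```text
t 14.6 pos [614.4057 140.3389 191.1315] w 0.592 F [ 0.0249 -0.2669 -0.7951] j [ 0.12  0.51  0.18  1.24 -0.    0.96]
shift shares [ 0.5275  0.0168 -0.0186]
turn shares [-0.0009 -0.      0.0006]
turn shares [0.9991 0.001  0.0001]
```

>>> play_rows --rows '[[-1, [0.2, 0.01, -0.015], [0, 0, 0]], [-1, [0.4, 0.01, -0.015], [0, 0, 0]], [-1, [0.5, 0.01, -0.015], [0, 0, 0]], [-1, [0.52, 0.01, -0.015], [0, 0, 0]], [-1, [0.52, 0.01, -0.015], [0, 0, 0]], [-1, [0.52, 0.01, -0.015], [0, 0, 0]]]'

```text
time: 15.2
position: [615.4, 143.9, 115.2]
tool_rot: [0.849, 1.569, 0.008]
force: [0.5, -0.6, -1.0]
width: 0.588
```

```bash
python3 -c "
from h import *
plan([614.3,144,99],42)
im,d=optics.grab_frame('side');cv2.imwrite('pics/s6.png',cv2.resize(im[180:340,180:380],None,fx=3,fy=3))"
```

```text
t 15.2 pos [615.4126 143.8845 115.236 ] w 0.588 F [ 0.5392 -0.6184 -1.029 ] j [ 0.13  0.54  0.04  1.06 -0.    0.97]
shift shares [ 0.1082 -0.0052 -0.0057]
turn shares [-0.0008  0.0004 -0.0005]
turn shares [ 0.9992 -0.0008 -0.0007]
```

View pics/s6.png

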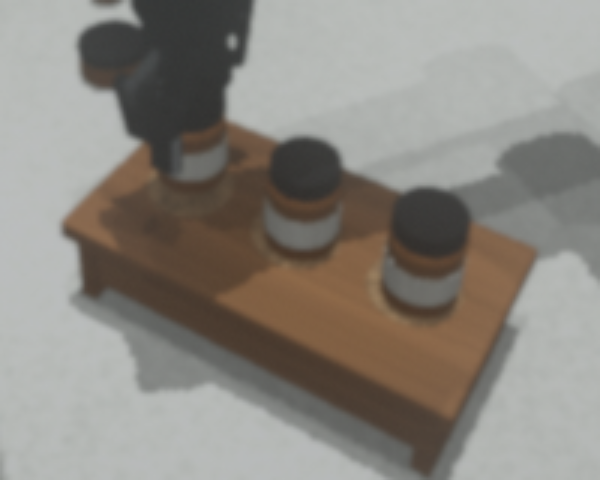

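Jars A and C stand upright, and B hovers centred over its pad. Lower it.

>>> play_rows --rows '[[-1, [0.04, -0.005, -0.005], [0, 0, 0]], [-1, [0.07, -0.005, -0.005], [0, 0, 0]], [-1, [0.095, -0.005, -0.005], [0, 0, 0]], [-1, [0.1, -0.005, -0.005], [0, 0, 0]], [-1, [0.1, -0.005, -0.005], [0, 0, 0]]]'

```text
time: 15.75
position: [613.3, 144.6, 98.5]
tool_rot: [-1.978, 1.57, -2.817]
force: [0.2, -0.2, -1.7]
width: 0.592
```

>>> play_rows --rows '[[-1, [0.007, 0.0, 0], [0, 0, 0]], [-1, [0.013, 0.0, 0], [0, 0, 0]], [-1, [0.013, 0, 0], [0, 0, 0]]]'

```text
time: 16.05
position: [613.7, 144.7, 98.0]
tool_rot: [0.894, 1.57, 0.055]
force: [-2.9, 0.4, 3.8]
width: 0.592
```

Contact at +3.8 N. Release and retreat straight up.

>>> play_rows --rows '[[-1, [0.004, 0, 0], [0, 0, 0]], [0.3, [0.004, 0, 0], [0, 0, 0]], [0.5, [0.004, 0, 0], [0, 0, 0]], [0.8, [0, 0, 0], [0, 0, 0]], [1, [0, 0, 0], [0, 0, 0]], [1, [0, 0, 0], [0, 0, 0]], [1, [0, 0, 0], [0, 0, 0]]]'

```text
time: 16.75
position: [613.5, 144.5, 96.7]
tool_rot: [-1.488, 1.571, -2.328]
force: [0.7, 0.5, 0.6]
width: 0.998
```

>>> play_rows --rows '[[1, [-0.1, 0, 0], [0, 0, 0]], [1, [-0.3, 0, 0], [0, 0, 0]], [1, [-0.55, 0, 0], [0, 0, 0]], [1, [-0.75, 0, 0], [0, 0, 0]], [1, [-0.8, 0, 0], [0, 0, 0]]]'

```text
time: 17.25
position: [615.7, 144.9, 221.2]
tool_rot: [0.956, 1.564, 0.117]
force: [0.5, -1.1, 0.1]
width: 1.001
```

>>> play_rows --rows '[[1, [0, -0.25, 0.2], [0, 0, 0]], [1, [0, -0.5, 0.38], [0, 0, 0]], [1, [0, -0.75, 0.56], [0, 0, 0]], [1, [0, -0.9, 0.7], [0, 0, 0]], [1, [0, -0.9, 0.7], [0, 0, 0]], [1, [0, -0.9, 0.7], [0, 0, 0]], [1, [0, -0.9, 0.7], [0, 0, 0]]]'

```text
time: 17.95
position: [583.0, -22.9, 216.3]
tool_rot: [-2.777, 1.57, 2.668]
force: [0.5, 0.3, -0.0]
width: 1.001
```

```bash
python3 chk.py wrist top side; python3 -c "
from h import *
im,d=optics.grab_frame('side');cv2.imwrite('pics/s7.png',cv2.resize(im[160:340,160:400],None,fx=3,fy=3))"
```

```text
wrist [614.4084 145.2656] 24.8260555267334 z 152.33207962035624 shelf xy 0.9149582850921354 -88.06717127473807
top [552.072  211.2194] 24.295900344848633 z 151.52114728045 shelf xy -1.2782337965112154 2.6572774688529712
top [492.4507 277.6884] 24.356834411621094 z 151.64594046296725 shelf xy -1.1091374939372844 91.9478148956011
side [613.2706 145.3082] 24.587566375732422 z 151.00955384393183 shelf xy 0.09789163738933848 -87.27417432248474
side [552.9531 211.9605] 25.401662826538086 z 150.990845293294 shelf xy -0.12755082497480708 2.6184518355373223
side [492.9992 278.4317] 24.782447814941406 z 150.96607276405638 shelf xy -0.20410916133169835 92.13319600339787
side [ 807.7972 -128.766 ] 29.274417877197266 z 72.41160614642081 shelf xy -38.73199508716021 -421.114682638289
```

View pics/s7.png

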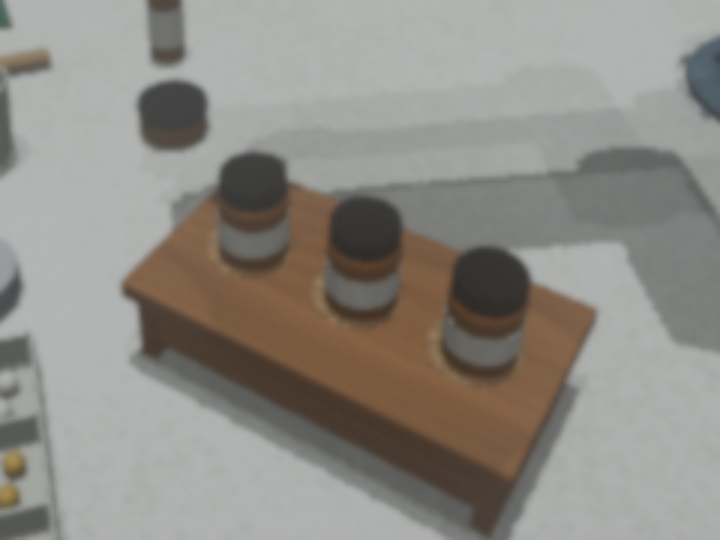

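The three jars stand upright in a neat row, each within about 3 mm of its pad, and the arm is clear. Handing in.

```bash
python3 -c "
from h import *
print(order.hand_in())"
```

```text
the job is handed in; nothing more can be done
None
```

I stood one jar on the middle pad and the other on the far pad, and handed the job in at about 18 s; hand-in gives no verdict. I took each jar with one top grasp and lowered it until the wrist force showed it on the board. I then released it and moved the arm clear.

- **Positions:** The last camera checks put the three jars at shelf y of about +92, +2.6 and −88 mm. They are within about 1.3 mm of the row line in x.
- **Upright:** The cap tops measured 151–152 mm, which fits jars standing flat on the board. The side picture shows all three upright, and I never touched the first jar.
- **Disagreements:** The cameras differ by 1–2 mm. The +2 mm offset along y also shows on the untouched first jar, so it is probably error in my shelf estimate. The last top view gave no reading of the far-pad jar, and the last wrist view showed only that jar. The side view covered all three.

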